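# Unpin and open the large tool case

## Task

Two tool cases stand on the bench, each shut by a pin through the staple on its front. On the larger case, pull the pin straight out and put it in the aluminium tray; only then lift the lid off and lay it, handle up, on the middle of the cork mat.

Things in the scene. Friction and masses are not known exactly. Their poses are not given: they have to be found in the camera images.
- case_pin_head (a point): Centre of the grey head (30 x by 12 y by 40 z mm) of the larger case's pin, 96 mm above the bench. A 10 mm square steel shaft, its underside flush with the head's, runs from the head's +x face to 78 mm from this point, through the staple on the case front (4 mm play). z up, +x to the case; the head hangs clear in front of the case, free all round. Drawing it 45 mm along its -x frees it. 70 g.
- case_lid_handle (a point): Middle of the larger case's lid handle, a bar 62 (x) by 14 (y) by 14 mm, 19 mm clear over the lid. Lid: grey steel, 100 (x) by 170 (y) mm, top 26 mm and lowest edge 40 mm below this point, plus a hasp tongue reaching 55 mm out at -x (front); the staple through it stands 21 mm above the lid. Once unpinned it lifts straight up, clear after 30 mm. 0.25-0.5 kg. Case 70 mm high, fixed. z up.
- tray: Shallow aluminium tray, fixed, 150 (x) by 136 (y) by 12 mm high, walls 3 mm, floor 3 mm thick; origin on the bench under its centre, z up.
- mat: Flat cork mat, fixed, 150 (x) by 190 (y) mm, 3 mm thick; origin on the bench under its centre, z up.
Things that resemble listed ones, but are neither listed nor needed, are in the scene too. What is shaped like the part that bears case_pin_head but orange is not meant. What is shaped like the mat but red is not meant.

How it is judged:
By the outcome, as a careful person would: the job done as asked, in the order asked, and still so for the second after the job is handed in, with the robot touching nothing.
It also fails if it takes over 58 s, if anything falls off the work surface, if the arm or the gripper's body presses on something with over 40 N, if the wrist force passes 120 N, or if a joint passes its speed limit or range.

## Robot

A 6-joint arm with a two-finger parallel gripper is mounted at the origin on the work surface. World frame = base frame: x ahead of the robot, y to its left, z up, the work surface at z = 0. Lengths are in m, angles in rad, forces in N, time in s.
With the tool pointing down it reaches from about 0.375 to 0.9 m from the base axis. Payload 3.1 kg.
Tool frame: the origin (TCP) lies on the centre line of the jaws, within the pads' length; the fingertips stand robot.tip_reach ahead of it and the grasp point (between the pads) is the TCP (robot.tip_reach is the distance from the TCP to the fingertips, in m); z points along the fingers, y is the direction in which the jaws open and shut (so a half turn about z gives the same grasp; the last joint's range is limited). The gripper opens to 87 mm and grips with 3 to 60 N. Pads are 19 mm wide; open, the fingers measure 117 mm over their backs; the gripper's body (75 mm by 190 mm) begins 51 mm behind the grasp point.
Start: joints at [-0.178, 0.527, 1.433, -0, 1.181, -0.178], TCP at [0.625, 0, 0.242] pointing down, gripper open.
Joint ranges: [-3.08, 3.08], [-0.75, 2.2], [0.22, 2.44], [-1.43, 4.57], [0, 2.65], [-2.85, 2.85]. Speed limits (rad/s): [2.79, 2.79, 3.14, 3.14, 3.14, 3.14].

## Interface

Orientations are given as a unit quaternion [x, y, z, w].
In Python, from rig import telemetry, viewer, robot gives the robot as it stands. The module is installed in compiled form; this text tells all that it offers.
- The arm moves only by the tool step_arm, never from a script. Its argument "targets" is a list of rows, each an object of numbers: "dx", "dy", "dz": the shift along the tool's x, y, z in m; "rx", "ry", "rz": the turn, a rotation vector about the tool's x, y, z in degrees. In form: [{"dx": .., "dy": .., "dz": .., "rx": .., "ry": .., "rz": ..}, ...]. A call has exactly 5 rows; each row is the pose to reach, as a shift and turn from the pose measured when the call began, along the tool's axes at that moment; what a row does not reach only later rows make up. A row lasts 1/8 s, in which the tool goes at most 62.5 mm and 10.7 degrees, less where a joint would pass 70% of its speed; a pose out of reach is approached as far as the arm can. A call with a gripper value outside its range is refused whole. "gripper" is the opening, from 0 (shut) to 1 (fully open), set as the call begins (left out, the last holds). The fingers move at their own pace and stop on an object; "force" is the grip in N (left out, the last holds). Time passes only in rows, so rows that repeat a pose let the fingers close, or fill a call up. It gives the time, the measured TCP pose, the force and the opening at its end, in the units of the state.
- telemetry.get_obs(): the state, without advancing time (a new reading comes with each control period).
- viewer.camera(name): name is "scene" or "side" or "wrist"; returns a dict with "img" (400x640x3 uint8, blue, green, red), "depth" (400x640 float32, m along the optical axis (not along the pixel's ray), 0 where there is no reading), "K" (3x3 intrinsics, pixels), "k1" (the pictures are not rectified: a ray, as slopes to the right and down, at radius r is drawn at 1 + k1 r^2 times it, then the intrinsics apply), "R" (3x3) and "t" (3): a world point X has camera coordinates R X + t. Camera axes: x right, y down, z forward; pixel columns grow to the right and rows downward; lengths in m; the calibration is good to about 2 mm. A picture is of the moment at which its call begins.
- robot.hand_in(): hands the job in, once; it reports no verdict.
The state is a dict: "time": time; "q": joint angles; "joint_velocities": joint speeds; "joint_torque": joint torques, N m; "position": TCP position; "tool_rot": TCP orientation; "ft_force": force on the tool from outside, world axes, zero at the start; "moment": the same for the moment, N m; "grip_width": finger opening in m.
Only numpy, scipy, OpenCV 4.12 (cv2) and the standard library are available. Lean on these libraries where they do the work, as an engineer would, in place of code of your own. Each camera call takes 0.05 s, during which the arm holds its last target.

## Working session

There is one attempt and no reset: what is moved stays moved. The work goes in short steps, Python scripts to look and compute and a tool call to move; the robot and the scene stay as the last step left them, time stands still between calls to the robot, and variables do not carry over. Pictures are saved under pics/ and viewed, and the job is handed in when it is done.

Besides the shell and the picture viewer there is one more tool, called after "Request:" as name([rows], argument=value, ...), one row to a line, values as JSON. step_arm: Moves the arm, as the interface text tells. Its arguments: {"type":"object","properties":{"targets":{"type":"array"},"gripper":{"type":"number"},"force":{"type":"number"}},"required":["targets"]}

```bash
mkdir -p pics; cat > h.py <<'E'
import numpy as np, cv2
from rig import telemetry, viewer, robot
E
python3 - <<'E'
from h import *
o=telemetry.get_obs(); print({k:np.round(v,4) for k,v in o.items()}, robot.tip_reach)
for n in ["scene","side","wrist"]:
    c=viewer.camera(n); cv2.imwrite(f"pics/{n}0.png",c["img"]); np.savez(f"{n}0.npz",**c)
    print(n,c["K"].round(1).tolist(),c["k1"],(-c["R"].T@c["t"]).round(3),c["R"].round(2).tolist())
E
```

```text
{'time': np.float64(0.0), 'q': array([-0.1785,  0.5285,  1.4339, -0.    ,  1.1814, -0.1785]), 'joint_velocities': array([-0.0003, -0.0005, -0.0014, -0.0014,  0.0015,  0.0004]), 'joint_torque': array([-5.00000e-04, -4.40045e+01, -1.76594e+01,  6.33000e-02,
        5.83000e-02, -2.00000e-04]), 'position': array([6.243e-01, 2.000e-04, 2.406e-01]), 'tool_rot': array([ 7.071e-01,  7.071e-01, -6.000e-04, -9.000e-04]), 'ft_force': array([-0.1707,  0.0123,  0.3193]), 'moment': array([ 0.0163, -0.062 ,  0.0404]), 'grip_width': np.float64(0.0871)} 0.019
scene [[427.7, 0.0, 317.7], [0.0, 427.7, 204.5], [0.0, 0.0, 1.0]] -0.0809680363105664 [ 0.731 -0.48   1.012] [[0.84, 0.54, 0.01], [0.48, -0.73, -0.49], [-0.26, 0.42, -0.87]]
side [[382.4, 0.0, 323.3], [0.0, 382.4, 201.8], [0.0, 0.0, 1.0]] 0.024734037163170488 [ 0.385 -0.55   0.656] [[0.99, -0.13, 0.01], [-0.09, -0.71, -0.7], [0.1, 0.69, -0.72]]
wrist [[356.4, 0.0, 312.2], [0.0, 356.4, 196.7], [0.0, 0.0, 1.0]] -0.06980957224017756 [0.624 0.075 0.384] [[1.0, 0.0, -0.0], [0.0, -0.96, 0.27], [-0.0, -0.27, -0.96]]
```

View pics/scene0.png

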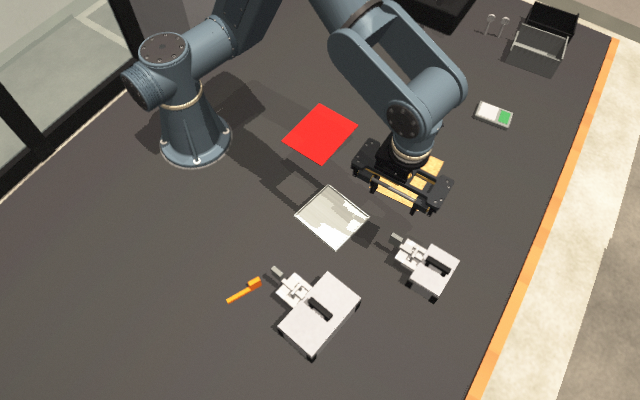

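View pics/side0.png

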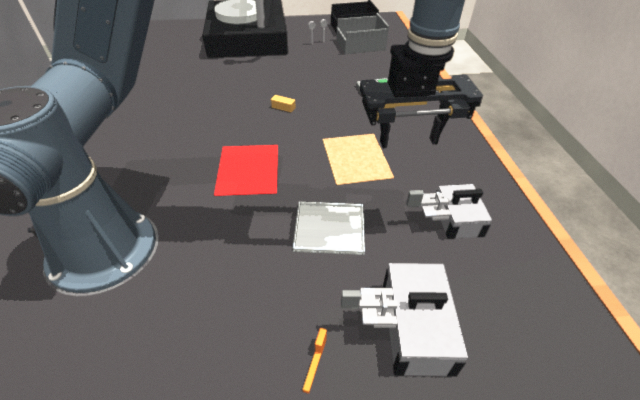

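View pics/wrist0.png

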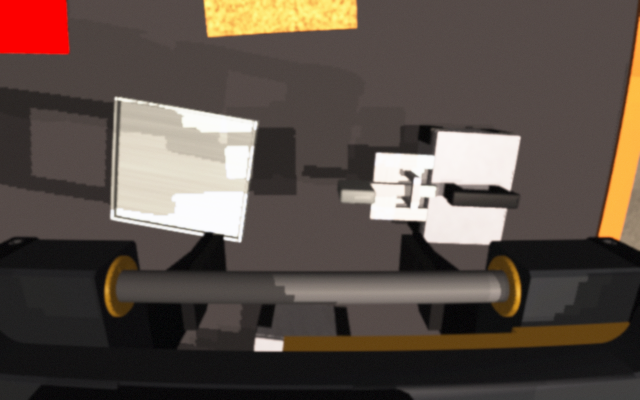

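The larger case is at scene (318,312) / side (425,315), and its grey pin head is at scene (277,272) / side (350,299). The orange pin lies loose at scene (245,290), and the smaller case at scene (430,262) is not the one meant. The cork mat is at side (357,158), next to the red decoy at side (248,168). The tray is at side (330,227).

```bash
cat >> h.py <<'E'
def cloud(c):
    h,w=c["depth"].shape
    u,v=np.meshgrid(np.arange(w),np.arange(h))
    p=cv2.undistortPoints(np.stack([u,v],-1).reshape(-1,1,2).astype(np.float64),c["K"],np.array([float(c["k1"]),0,0,0])).reshape(h,w,2)
    P=np.dstack([p,np.ones((h,w))])
    X=P*c["depth"][...,None]
    return (X-c["t"])@c["R"], P@c["R"]   # world points, ray dirs
def onplane(c,pix,z):
    p=cv2.undistortPoints(np.array(pix,float).reshape(-1,1,2),c["K"],np.array([float(c["k1"]),0,0,0])).reshape(-1,2)
    d=np.c_[p,np.ones(len(p))]@c["R"]; o=-c["R"].T@c["t"]
    return o+d*((z-o[2])/d[:,2])[:,None]
def rect(xy):
    (c,s,a)=cv2.minAreaRect((np.asarray(xy)*1000).astype(np.float32)); return np.round(c,1),np.round(s,1),round(a,1)
E
python3 - <<'E'
from h import *
for n,box in (("scene",(215,245,375,370)),("side",(330,250,480,385))):
    c=dict(np.load(n+"0.npz")); W,_=cloud(c)
    x0,y0,x1,y1=box
    w=W[y0:y1,x0:x1]; im=c["img"][y0:y1,x0:x1].astype(int); ok=c["depth"][y0:y1,x0:x1]>0
    z=w[...,2]
    print(n,"hist",np.histogram(z[ok],bins=np.arange(0.0,0.14,0.004)))
    cv2.imwrite(f"pics/{n}_crop.png",cv2.resize(c["img"][y0:y1,x0:x1],None,fx=5 if n=="scene" else 5,fy=4.4,interpolation=cv2.INTER_CUBIC)[:600,:800])
    lid=ok&(im.min(-1)>150)
    print("lid z med",np.median(z[lid]))
    m=lid&(abs(z-np.median(z[lid]))<.004); mm=m.astype(np.uint8)
    k=cv2.morphologyEx(mm,cv2.MORPH_OPEN,np.ones((9,9)))
    print("lid rect",rect(w[k>0][:,:2]))
    blk=ok&(im.max(-1)<70)&(z>.08); 
    print("handle",rect(w[blk&(z>np.median(z[lid])+.02)][:,:2]),np.percentile(z[blk],[10,50,95]))
for n,box in (("side",(280,190,380,265)),("side",(310,125,400,190))):
    c=dict(np.load(n+"0.npz")); W,_=cloud(c); x0,y0,x1,y1=box
    im=c["img"][y0:y1,x0:x1].astype(int); w=W[y0:y1,x0:x1]
    if y0==190: m=(im.min(-1)>110)
    else: m=(im[...,2]>150)&(im[...,0]<150)&(im[...,2]-im[...,0]>50)
    print(rect(w[m][:,:2]),np.median(w[m][:,2]))
E
```

```text
scene hist (array([4621,  149,  112,   46,   35,   28,   36,   24,   46,   62,   39,
         26,   30,   22,   72,  102,   39,  160, 2427, 1027,   52,   91,
         21,   34,   36,   22,   94,  100,   59,    9,    0,    0,    0,
          0]), array([0.   , 0.004, 0.008, 0.012, 0.016, 0.02 , 0.024, 0.028, 0.032,
       0.036, 0.04 , 0.044, 0.048, 0.052, 0.056, 0.06 , 0.064, 0.068,
       0.072, 0.076, 0.08 , 0.084, 0.088, 0.092, 0.096, 0.1  , 0.104,
       0.108, 0.112, 0.116, 0.12 , 0.124, 0.128, 0.132, 0.136]))
lid z med 0.0750393430780592
lid rect (array([ 602.7, -253.4]), array([168.8,  99.4]), 82.2)
handle (array([ 551.2, -249.7]), array([ 13.1, 163.1]), 83.9) [0.09838292 0.10717248 0.11056291]
side hist (array([6306,  125,  117,   98,   76,   88,   86,   84,   92,   96,   90,
         87,   93,  106,  164,  266,  121,  138, 2929, 2946,   97,  233,
         58,   69,  115,   81,  139,  240,   59,   80,    0,    0,    0,
          0]), array([0.   , 0.004, 0.008, 0.012, 0.016, 0.02 , 0.024, 0.028, 0.032,
       0.036, 0.04 , 0.044, 0.048, 0.052, 0.056, 0.06 , 0.064, 0.068,
       0.072, 0.076, 0.08 , 0.084, 0.088, 0.092, 0.096, 0.1  , 0.104,
       0.108, 0.112, 0.116, 0.12 , 0.124, 0.128, 0.132, 0.136]))
lid z med 0.07602145264216636
lid rect (array([ 576.8, -250.4]), array([171.8, 154.9]), 82.7)
handle (array([ 601.9, -256.6]), array([12.9, 58.7]), 82.8) [0.08946864 0.10742447 0.10997301]
(array([ 439.8, -236. ]), array([637.4, 156.2]), 79.6) 0.0036904574813418686
(array([ 540.4, -110. ]), array([914.8, 183.4]), 81.9) 0.0012281421656869425
```

View pics/side_crop.png

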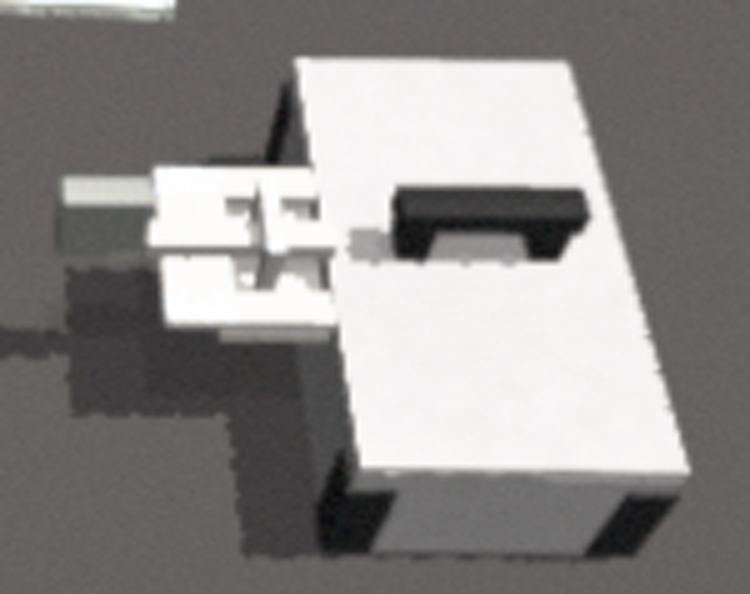

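View pics/scene_crop.png

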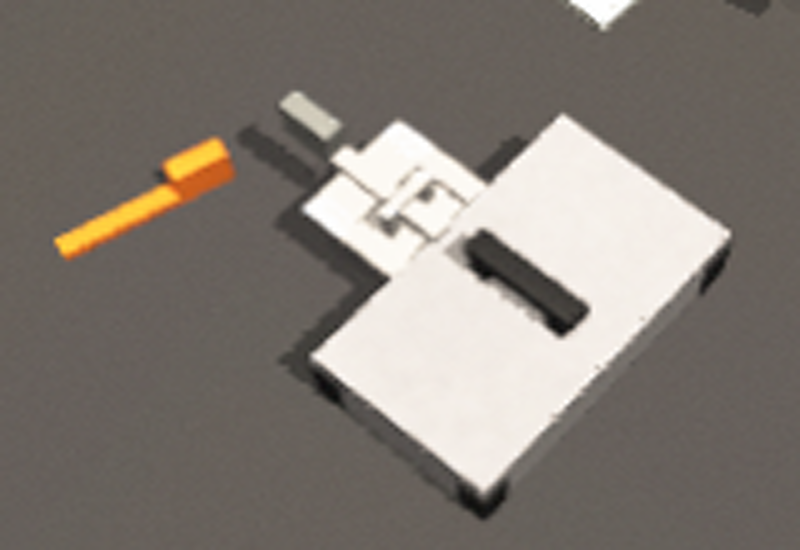

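```bash
python3 - <<'E'
from h import *
for n,box in (("scene",(265,260,290,285)),("side",(335,285,363,315))):
    c=dict(np.load(n+"0.npz")); W,_=cloud(c); x0,y0,x1,y1=box
    im=c["img"][y0:y1,x0:x1].astype(int); w=W[y0:y1,x0:x1]; z=w[...,2]
    m=(c["depth"][y0:y1,x0:x1]>0)&(abs(z-.115)<.008)
    print(n,m.sum(),rect(w[m][:,:2]),np.percentile(z[m],[5,50,95]))
for n,box,t in (("side",(280,190,380,265),'tray'),("side",(310,125,400,190),'mat'),("scene",(290,180,375,255),'tray')):
    c=dict(np.load(n+"0.npz")); x0,y0,x1,y1=box
    im=c["img"][y0:y1,x0:x1].astype(int)
    if t=='tray': m=(im.min(-1)>110)
    else: m=(im[...,2]>150)&(im[...,2]-im[...,0]>50)
    m=cv2.morphologyEx(m.astype(np.uint8),cv2.MORPH_CLOSE,np.ones((3,3)))
    cs,_=cv2.findContours(m,cv2.RETR_EXTERNAL,cv2.CHAIN_APPROX_NONE)
    k=max(cs,key=cv2.contourArea).reshape(-1,2)+[x0,y0]
    print(n,t,rect(onplane(c,k,.012 if t=='tray' else .003)[:,:2]))
E
```

```text
scene 78 (array([ 478.8, -239.1]), array([12.3, 29.6]), 82.1) [0.10910248 0.11438897 0.11753473]
side 176 (array([ 479.8, -238.7]), array([13.1, 29.2]), 80.0) [0.10814916 0.1158594  0.11756937]
side tray (array([481.9,  -7.9]), array([150.1, 153.7]), 79.5)
side mat (array([589.2, 230.9]), array([152.7, 195.4]), 2.9)
scene tray (array([481.6,  -6.2]), array([141.5, 152.8]), 79.8)
```

Both enlarged crops confirm the target. The grey head (side crop (105,205), scene crop (310,115)) sits in the staple of the larger case, whose lid measures about 100x170 mm. The orange one lies loose on the bench.

```bash
cat >> h.py <<'E'
from scipy.spatial.transform import Rotation as Ro
def go(p,yaw):
    o=telemetry.get_obs(); Rc=Ro.from_quat(o["tool_rot"]).as_matrix()
    a=np.deg2rad(yaw); x=np.array([np.cos(a),np.sin(a),0]); z=np.array([0,0,-1.]); Rt=np.c_[x,np.cross(z,x),z]
    print("t",round(float(o["time"]),2),"pos",o["position"].round(4),"w",round(float(o["grip_width"]),4),"F",o["ft_force"].round(1))
    print("d",(Rc.T@(np.array(p)-o["position"])).round(4),"r",np.rad2deg(Ro.from_matrix(Rc.T@Rt).as_rotvec()).round(2))
E
python3 -c "
from h import *
go([.476,-.2387,.20],-7.5)"
```

```text
t 0.15 pos [6.245e-01 1.000e-04 2.408e-01] w 0.0872 F [-0.8 -0.7  0. ]
d [-0.2388 -0.1484  0.041 ] r [-8.00e-02  7.00e-02  9.75e+01]
```

Request:
step_arm([
  {"dx":-0.03,"dy":-0.02,"dz":0,"rx":0,"ry":0,"rz":10},
  {"dx":-0.07,"dy":-0.045,"dz":0,"rx":0,"ry":0,"rz":20},
  {"dx":-0.12,"dy":-0.075,"dz":0,"rx":0,"ry":0,"rz":30},
  {"dx":-0.16,"dy":-0.1,"dz":0,"rx":0,"ry":0,"rz":40},
  {"dx":-0.2,"dy":-0.125,"dz":0,"rx":0,"ry":0,"rz":50},
], gripper=0.6)

```text
time: 0.78
position: [0.4984, -0.2011, 0.2408]
tool_rot: [0.941, 0.339, -0.001, -0.001]
ft_force: [0.8, 0.2, 0.7]
grip_width: 0.0534
```

```bash
python3 -c "
from h import *
go([.476,-.2387,.20],-7.5)"
```

```text
t 0.78 pos [ 0.4984 -0.2011  0.2408] w 0.0534 F [0.8 0.2 0.7]
d [-0.0412  0.0147  0.0408] r [-0.05  0.1  47.17]
```

Request:
step_arm([
  {"dx":-0.015,"dy":0.005,"dz":0.01,"rx":0,"ry":0,"rz":10},
  {"dx":-0.03,"dy":0.01,"dz":0.025,"rx":0,"ry":0,"rz":20},
  {"dx":-0.038,"dy":0.014,"dz":0.035,"rx":0,"ry":0,"rz":30},
  {"dx":-0.0412,"dy":0.0147,"dz":0.0408,"rx":0,"ry":0,"rz":40},
  {"dx":-0.0412,"dy":0.0147,"dz":0.0408,"rx":0,"ry":0.1,"rz":47.2},
])

```text
time: 1.4
position: [0.4753, -0.2386, 0.1992]
tool_rot: [0.998, -0.068, -0.001, -0.001]
ft_force: [0.2, 0.2, -0.1]
grip_width: 0.0523
```

```bash
python3 - <<'E'
from h import *
go([.476,-.2387,.099],-7.5)
c=viewer.camera("wrist"); cv2.imwrite("pics/w1.png",c["img"])
E
```

```text
t 1.4 pos [ 0.4753 -0.2386  0.1992] w 0.0523 F [ 0.2  0.2 -0.1]
d [9.000e-04 1.000e-04 1.002e-01] r [-0.11  0.12 -0.33]
```

View pics/w1.png

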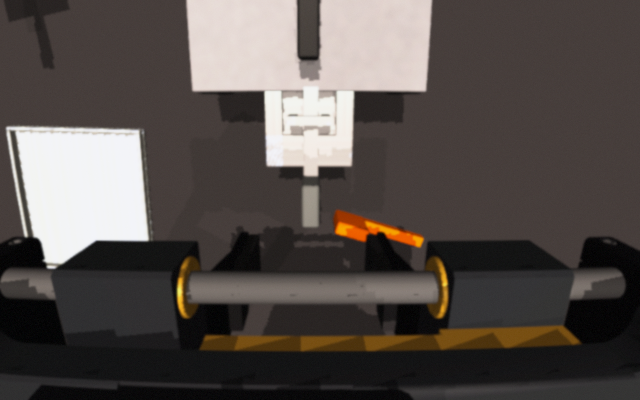

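The wrist view shows the grey head at (310,205), centred between the open fingers and in line with the handle. The orange pin is well below them on the bench. I'll go down and grip.

Request:
step_arm([
  {"dx":0.001,"dy":0,"dz":0.02,"rx":0,"ry":0,"rz":-0.3},
  {"dx":0.001,"dy":0,"dz":0.045,"rx":0,"ry":0,"rz":-0.3},
  {"dx":0.001,"dy":0,"dz":0.07,"rx":0,"ry":0,"rz":-0.3},
  {"dx":0.001,"dy":0,"dz":0.09,"rx":0,"ry":0,"rz":-0.3},
  {"dx":0.001,"dy":0,"dz":0.1,"rx":0,"ry":0,"rz":-0.3},
])

```text
time: 2.08
position: [0.476, -0.2382, 0.0983]
tool_rot: [0.998, -0.066, -0.001, -0.001]
ft_force: [0.4, -0.6, 0.9]
grip_width: 0.0522
```

Request:
step_arm([
  {"dx":0,"dy":0,"dz":0},
  {"dx":0,"dy":0,"dz":0},
  {"dx":0,"dy":0,"dz":0},
  {"dx":0,"dy":0,"dz":0},
  {"dx":0,"dy":0,"dz":0},
], gripper=0.05, force=25)

```text
invalid input
```

```bash
python3 - <<'E'
from h import *
go([.476-.09*.9914,-.2387+.09*.1305,.099],-7.5)
E
```

```text
t 2.08 pos [ 0.476  -0.2382  0.0983] w 0.0522 F [ 0.4 -0.6  0.9]
d [-0.0899  0.0006 -0.0004] r [-0.14  0.17 -0.08]
```

Refused; I'll give all six fields.

Request:
step_arm([
  {"dx":0,"dy":0,"dz":0,"rx":0,"ry":0,"rz":0},
  {"dx":0,"dy":0,"dz":0,"rx":0,"ry":0,"rz":0},
  {"dx":0,"dy":0,"dz":0,"rx":0,"ry":0,"rz":0},
  {"dx":0,"dy":0,"dz":0,"rx":0,"ry":0,"rz":0},
  {"dx":0,"dy":0,"dz":0,"rx":0,"ry":0,"rz":0},
], gripper=0.05, force=25)

```text
time: 2.7
position: [0.4761, -0.2384, 0.0987]
tool_rot: [0.998, -0.066, -0.001, -0.001]
ft_force: [-0.5, -0.6, 2.3]
grip_width: 0.0121
```

Request:
step_arm([
  {"dx":-0.008,"dy":0,"dz":0,"rx":0,"ry":0,"rz":0},
  {"dx":-0.02,"dy":0,"dz":0,"rx":0,"ry":0,"rz":0},
  {"dx":-0.032,"dy":0,"dz":0,"rx":0,"ry":0,"rz":0},
  {"dx":-0.044,"dy":0,"dz":0,"rx":0,"ry":0,"rz":0},
  {"dx":-0.054,"dy":0.0,"dz":0,"rx":0,"ry":0,"rz":0},
])

```text
time: 3.32
position: [0.4215, -0.231, 0.0988]
tool_rot: [0.998, -0.066, -0.001, -0.001]
ft_force: [-0.3, 0.6, -0.6]
grip_width: 0.0113
```

Request:
step_arm([
  {"dx":-0.01,"dy":0,"dz":0,"rx":0,"ry":0,"rz":0},
  {"dx":-0.022,"dy":0,"dz":0,"rx":0,"ry":0,"rz":0},
  {"dx":-0.034,"dy":0,"dz":0,"rx":0,"ry":0,"rz":0},
  {"dx":-0.036,"dy":0,"dz":-0.01,"rx":0,"ry":0,"rz":0},
  {"dx":-0.036,"dy":0.0,"dz":-0.03,"rx":0,"ry":0,"rz":0},
])

```text
time: 3.95
position: [0.3855, -0.2261, 0.1292]
tool_rot: [0.998, -0.066, -0.002, -0.002]
ft_force: [-0.6, -0.2, -0.4]
grip_width: 0.0119
```

```bash
python3 - <<'E'
from h import *
# head is 3mm ahead of TCP; tray axis yaw -10; head at tray centre -31 mm
a=np.deg2rad(-10); h=np.array([.4815,-.007])-.0345*np.array([np.cos(a),np.sin(a)]); print(h)
go([*h,.12],-10)
c=viewer.camera("side"); cv2.imwrite("pics/s2.png",c["img"])
E
```

```text
[ 0.44752413 -0.00100914]
t 3.95 pos [ 0.3855 -0.2261  0.1292] w 0.0119 F [-0.6 -0.2 -0.4]
d [ 0.0317 -0.2313  0.0099] r [-0.19  0.23  2.38]
```

View pics/s2.png

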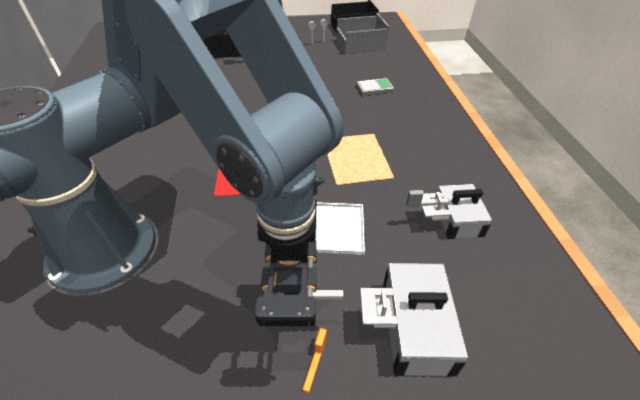

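The pin is out and held, with its shaft tip at (343,295) clear of the staple at (375,295). Next, the tray.

Request:
step_arm([
  {"dx":0.012,"dy":-0.035,"dz":0,"rx":0,"ry":0,"rz":0},
  {"dx":0.027,"dy":-0.085,"dz":0,"rx":0,"ry":0,"rz":1},
  {"dx":0.032,"dy":-0.135,"dz":0,"rx":0,"ry":0,"rz":2},
  {"dx":0.032,"dy":-0.185,"dz":0,"rx":0,"ry":0.2,"rz":2.4},
  {"dx":0.0317,"dy":-0.2213,"dz":0.01,"rx":0,"ry":0.2,"rz":2.4},
])

```text
time: 4.62
position: [0.4485, -0.0103, 0.1222]
tool_rot: [0.996, -0.086, 0.003, 0.0]
ft_force: [0.5, -0.9, -1.5]
grip_width: 0.0116
```

```bash
python3 - <<'E'
from h import *
go([.4475,-.001,.0275],-10)
E
```

```text
t 4.62 pos [ 0.4485 -0.0103  0.1222] w 0.0116 F [ 0.5 -0.9 -1.5]
d [-0.0033 -0.009   0.0947] r [ 0.   -0.4   0.08]
```

Request:
step_arm([
  {"dx":-0.002,"dy":-0.006,"dz":0.02,"rx":0,"ry":-0.4,"rz":0},
  {"dx":-0.0033,"dy":-0.009,"dz":0.045,"rx":0,"ry":-0.4,"rz":0},
  {"dx":-0.0033,"dy":-0.009,"dz":0.07,"rx":0,"ry":-0.4,"rz":0},
  {"dx":-0.0033,"dy":-0.009,"dz":0.088,"rx":0,"ry":-0.4,"rz":0},
  {"dx":-0.0033,"dy":-0.009,"dz":0.093,"rx":0,"ry":-0.4,"rz":0},
])

```text
time: 5.25
position: [0.4476, -0.0009, 0.0285]
tool_rot: [0.996, -0.086, -0.0, -0.0]
ft_force: [-0.3, -0.6, -1.2]
grip_width: 0.0116
```

```bash
python3 - <<'E'
from h import *
go([.4475,-.001,.0265],-10)
c=viewer.camera("side"); cv2.imwrite("pics/s3.png",cv2.resize(c["img"][150:300,220:420],None,fx=4,fy=4))
E
```

```text
t 5.25 pos [ 0.4476 -0.0009  0.0285] w 0.0116 F [-0.3 -0.6 -1.2]
d [-0.0001  0.0001  0.002 ] r [-0.    0.04  0.09]
```

View pics/s3.png

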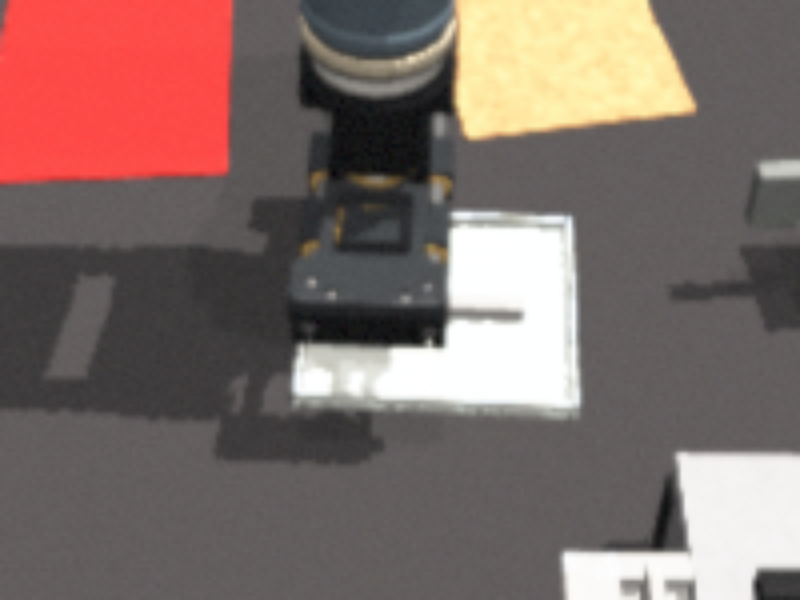

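The shaft lies inside the tray (tip at crop (520,312)). I'll lower the last 2 mm and release.

Request:
step_arm([
  {"dx":0,"dy":0,"dz":0.001,"rx":0,"ry":0,"rz":0},
  {"dx":0,"dy":0,"dz":0.002,"rx":0,"ry":0,"rz":0},
  {"dx":0,"dy":0,"dz":0.0025,"rx":0,"ry":0,"rz":0},
  {"dx":0,"dy":0,"dz":0.0025,"rx":0,"ry":0,"rz":0},
  {"dx":0,"dy":0,"dz":0.0025,"rx":0,"ry":0,"rz":0},
])

```text
time: 5.92
position: [0.4477, -0.001, 0.0262]
tool_rot: [0.996, -0.086, -0.0, -0.0]
ft_force: [-0.2, -0.6, -0.4]
grip_width: 0.0117
```

Request:
step_arm([
  {"dx":0,"dy":0,"dz":0,"rx":0,"ry":0,"rz":0},
  {"dx":0,"dy":0,"dz":0,"rx":0,"ry":0,"rz":0},
  {"dx":0,"dy":0,"dz":0,"rx":0,"ry":0,"rz":0},
  {"dx":0,"dy":0,"dz":0,"rx":0,"ry":0,"rz":0},
  {"dx":0,"dy":0,"dz":0,"rx":0,"ry":0,"rz":0},
], gripper=0.4)

```text
time: 6.55
position: [0.4477, -0.001, 0.0262]
tool_rot: [0.996, -0.086, -0.0, -0.0]
ft_force: [-0.4, 0.4, 0.0]
grip_width: 0.0344
```

Request:
step_arm([
  {"dx":0,"dy":0,"dz":-0.015,"rx":0,"ry":0,"rz":0},
  {"dx":0,"dy":0,"dz":-0.04,"rx":0,"ry":0,"rz":0},
  {"dx":0,"dy":0,"dz":-0.08,"rx":0,"ry":0,"rz":0},
  {"dx":0,"dy":0,"dz":-0.13,"rx":0,"ry":0,"rz":0},
  {"dx":0,"dy":0,"dz":-0.16,"rx":0,"ry":0,"rz":0},
])

```text
time: 7.18
position: [0.4482, -0.0011, 0.1883]
tool_rot: [0.996, -0.086, 0.001, 0.0]
ft_force: [-0.7, -0.6, -0.5]
grip_width: 0.0349
```

```bash
python3 - <<'E'
from h import *
go([.602,-.2555,.19],-7.4)
c=viewer.camera("wrist"); cv2.imwrite("pics/w4.png",c["img"])
E
```

```text
t 7.17 pos [ 0.4482 -0.0011  0.1883] w 0.0349 F [-0.7 -0.6 -0.5]
d [ 0.1953  0.2241 -0.0012] r [ 0.01 -0.13 -2.51]
```

View pics/w4.png

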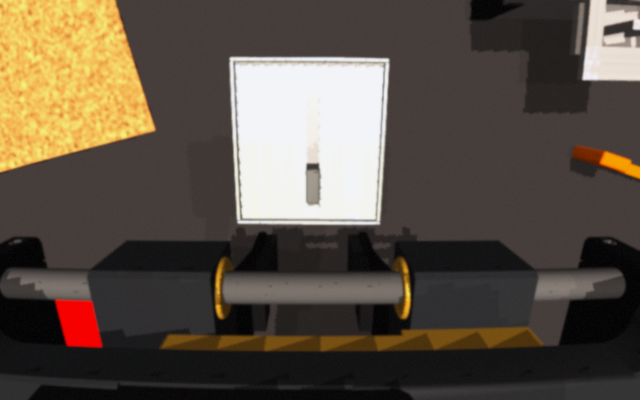

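The pin lies in the tray, head at (313,185) and shaft up to (313,95). Next, the lid handle.

Request:
step_arm([
  {"dx":0.03,"dy":0.035,"dz":0,"rx":0,"ry":0,"rz":0},
  {"dx":0.07,"dy":0.08,"dz":0,"rx":0,"ry":0,"rz":-1},
  {"dx":0.115,"dy":0.13,"dz":0,"rx":0,"ry":0,"rz":-2},
  {"dx":0.155,"dy":0.178,"dz":0,"rx":0,"ry":0,"rz":-2.5},
  {"dx":0.185,"dy":0.213,"dz":-0.001,"rx":0,"ry":0,"rz":-2.5},
], gripper=0.5)

```text
time: 7.85
position: [0.5962, -0.2452, 0.1927]
tool_rot: [0.998, -0.065, 0.004, 0.001]
ft_force: [0.1, 0.8, -0.2]
grip_width: 0.0439
```

Request:
step_arm([
  {"dx":0.008,"dy":0.008,"dz":0,"rx":0,"ry":0,"rz":0},
  {"dx":0.008,"dy":0.008,"dz":0,"rx":0,"ry":0,"rz":0},
  {"dx":0.008,"dy":0.008,"dz":0,"rx":0,"ry":0,"rz":0},
  {"dx":0.008,"dy":0.008,"dz":0,"rx":0,"ry":0,"rz":0},
  {"dx":0.008,"dy":0.008,"dz":0,"rx":0,"ry":0,"rz":0},
])

```text
time: 8.48
position: [0.6029, -0.2531, 0.1931]
tool_rot: [0.998, -0.064, 0.004, 0.001]
ft_force: [0.1, -0.1, -0.6]
grip_width: 0.0437
```

```bash
python3 - <<'E'
from h import *
go([.602,-.2555,.1015],-7.4)
c=viewer.camera("side"); cv2.imwrite("pics/s5.png",c["img"])
c=viewer.camera("wrist"); cv2.imwrite("pics/w5.png",c["img"])
W,_=cloud(c); im=c["img"].astype(int); z=W[...,2]
m=(c["depth"]>0)&(im.max(-1)<80)&(abs(z-.1085)<.006)
m=cv2.morphologyEx(m.astype(np.uint8),cv2.MORPH_OPEN,np.ones((5,5)))
if m.any(): print(rect(W[m>0][:,:2]),np.median(z[m>0]))
E
```

```text
t 8.47 pos [ 0.6029 -0.2531  0.1931] w 0.0437 F [ 0.1 -0.1 -0.6]
d [-0.0013  0.0024  0.0916] r [ 0.04 -0.43  0.01]
(array([ 603.5, -253.4]), array([12.5, 60.6]), 82.4) 0.10878412001004606
```

View pics/w5.png

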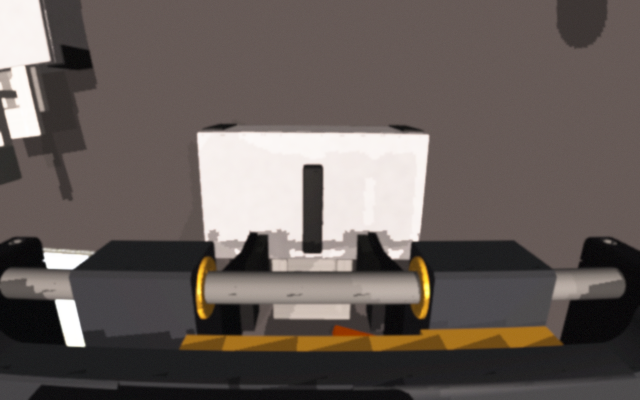

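View pics/s5.png

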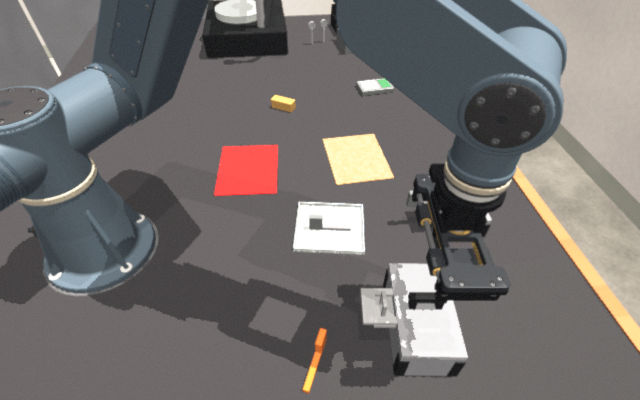

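Handle confirmed at (312,208) in the wrist view, world (0.603,-0.2535). The side view shows the pin in the tray. I'll descend and grip.

Request:
step_arm([
  {"dx":0,"dy":0.001,"dz":0.02,"rx":0,"ry":-0.4,"rz":0},
  {"dx":0,"dy":0.001,"dz":0.045,"rx":0,"ry":-0.4,"rz":0},
  {"dx":0,"dy":0.001,"dz":0.07,"rx":0,"ry":-0.4,"rz":0},
  {"dx":0,"dy":0.001,"dz":0.085,"rx":0,"ry":-0.4,"rz":0},
  {"dx":0,"dy":0.001,"dz":0.0916,"rx":0,"ry":-0.4,"rz":0},
])

```text
time: 9.2
position: [0.603, -0.2544, 0.0998]
tool_rot: [0.998, -0.065, -0.001, -0.0]
ft_force: [0.1, -0.2, -0.0]
grip_width: 0.0433
```

Request:
step_arm([
  {"dx":0,"dy":0,"dz":0,"rx":0,"ry":0,"rz":0},
  {"dx":0,"dy":0,"dz":0,"rx":0,"ry":0,"rz":0},
  {"dx":0,"dy":0,"dz":0,"rx":0,"ry":0,"rz":0},
  {"dx":0,"dy":0,"dz":0,"rx":0,"ry":0,"rz":0},
  {"dx":0,"dy":0,"dz":0,"rx":0,"ry":0,"rz":0},
], gripper=0.05, force=45)

```text
time: 9.82
position: [0.6034, -0.2543, 0.1005]
tool_rot: [0.998, -0.065, -0.0, -0.0]
ft_force: [0.7, 0.7, 3.8]
grip_width: 0.0134
```

Request:
step_arm([
  {"dx":0,"dy":0,"dz":-0.005,"rx":0,"ry":0,"rz":0},
  {"dx":0,"dy":0,"dz":-0.015,"rx":0,"ry":0,"rz":0},
  {"dx":0,"dy":0,"dz":-0.025,"rx":0,"ry":0,"rz":0},
  {"dx":0,"dy":0,"dz":-0.035,"rx":0,"ry":0,"rz":0},
  {"dx":0,"dy":0,"dz":-0.045,"rx":0,"ry":0,"rz":0},
])

```text
time: 10.45
position: [0.6034, -0.2544, 0.1464]
tool_rot: [0.998, -0.065, -0.0, -0.0]
ft_force: [0.2, -0.3, -4.4]
grip_width: 0.0133
```

```bash
python3 - <<'E'
from h import *
go([.603,-.2545,.20],-7.4)
c=viewer.camera("side"); cv2.imwrite("pics/s6.png",c["img"])
E
```

```text
t 10.45 pos [ 0.6034 -0.2544  0.1464] w 0.0133 F [ 0.2 -0.3 -4.4]
d [-0.0004  0.0002 -0.0536] r [-0.01  0.   -0.03]
```

View pics/s6.png

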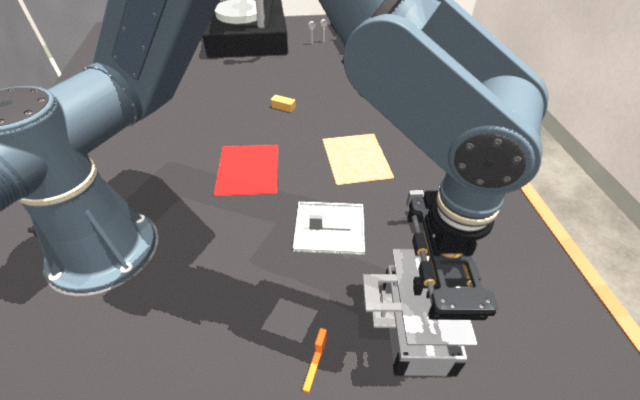

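The lid is free, with a 4.4 N load. I'll raise it and re-measure the mat now that the view is clearer.

Request:
step_arm([
  {"dx":0,"dy":0,"dz":-0.015,"rx":0,"ry":0,"rz":0},
  {"dx":0,"dy":0,"dz":-0.03,"rx":0,"ry":0,"rz":0},
  {"dx":0,"dy":0,"dz":-0.045,"rx":0,"ry":0,"rz":0},
  {"dx":0,"dy":0,"dz":-0.06,"rx":0,"ry":0,"rz":0},
  {"dx":0,"dy":0,"dz":-0.07,"rx":0,"ry":0,"rz":0},
])

```text
time: 11.12
position: [0.6043, -0.2549, 0.2194]
tool_rot: [0.998, -0.065, 0.002, 0.001]
ft_force: [-0.1, 0.2, -4.6]
grip_width: 0.0132
```

```bash
python3 - <<'E'
from h import *
for n,b in (("side",(310,125,400,190)),("scene",(330,100,460,230))):
    c=viewer.camera(n); x0,y0,x1,y1=b
    if n=="scene": cv2.imwrite("pics/sc7.png",c["img"])
    im=c["img"][y0:y1,x0:x1].astype(int)
    m=((im[...,2]>130)&(im[...,1]>90)&(im[...,2]-im[...,0]>40)).astype(np.uint8)
    cs,_=cv2.findContours(m,cv2.RETR_EXTERNAL,cv2.CHAIN_APPROX_NONE)
    k=max(cs,key=cv2.contourArea).reshape(-1,2)+[x0,y0]
    print(n,rect(onplane(c,k,.003)[:,:2]))
go([.589,.231,.217],3.0)
E
```

```text
side (array([589.4, 231. ]), array([154.2, 196.5]), 2.9)
scene (array([588.5, 231.7]), array([152.1, 192.3]), 3.0)
t 11.22 pos [ 0.6048 -0.2551  0.2196] w 0.0133 F [ 0.1 -0.4 -4. ]
d [-0.0785 -0.48    0.0011] r [  0.16  -0.28 -10.43]
```

View pics/sc7.png

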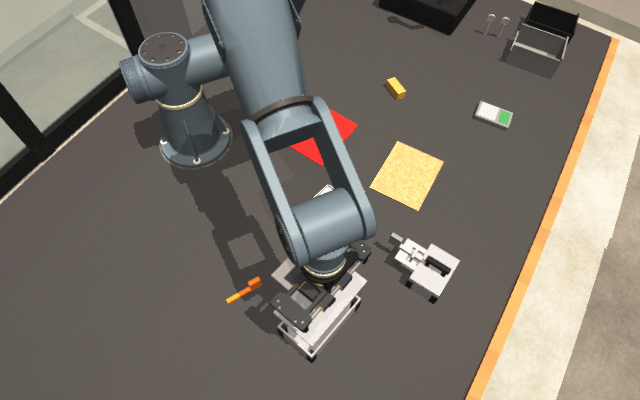

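Both cameras put the mat at (0.589, 0.231) with yaw 3°; it is at scene (407,175). I'll carry the lid over in two moderate moves.

Request:
step_arm([
  {"dx":-0.003,"dy":-0.02,"dz":0,"rx":0,"ry":0,"rz":0},
  {"dx":-0.01,"dy":-0.06,"dz":0,"rx":0,"ry":0,"rz":-1},
  {"dx":-0.018,"dy":-0.11,"dz":0,"rx":0,"ry":0,"rz":-2.5},
  {"dx":-0.026,"dy":-0.16,"dz":0,"rx":0,"ry":0,"rz":-3.5},
  {"dx":-0.034,"dy":-0.205,"dz":0,"rx":0,"ry":0,"rz":-4.5},
])

```text
time: 11.85
position: [0.5962, -0.0441, 0.2182]
tool_rot: [1.0, -0.025, 0.001, 0.001]
ft_force: [0.1, 1.2, -3.9]
grip_width: 0.0133
```

```bash
python3 -c "
from h import *
go([.589,.231,.217],3.0)"
```

```text
t 11.85 pos [ 0.5962 -0.0441  0.2182] w 0.0133 F [ 0.1  1.2 -3.9]
d [-0.0209 -0.2744  0.0008] r [ 0.08 -0.15 -5.85]
```

Request:
step_arm([
  {"dx":-0.003,"dy":-0.045,"dz":0,"rx":0,"ry":0,"rz":-1},
  {"dx":-0.007,"dy":-0.095,"dz":0,"rx":0,"ry":0,"rz":-2},
  {"dx":-0.011,"dy":-0.145,"dz":0,"rx":0,"ry":0,"rz":-3},
  {"dx":-0.015,"dy":-0.195,"dz":0,"rx":0,"ry":0,"rz":-4.5},
  {"dx":-0.019,"dy":-0.24,"dz":0,"rx":0,"ry":0,"rz":-5.8},
])

```text
time: 12.48
position: [0.5873, 0.1996, 0.2171]
tool_rot: [1.0, 0.027, 0.0, 0.001]
ft_force: [0.9, -0.1, -4.2]
grip_width: 0.0135
```

Request:
step_arm([
  {"dx":-0.001,"dy":-0.01,"dz":0,"rx":0,"ry":0,"rz":0},
  {"dx":-0.001,"dy":-0.018,"dz":0.01,"rx":0,"ry":0,"rz":0},
  {"dx":-0.001,"dy":-0.022,"dz":0.03,"rx":0,"ry":0,"rz":0},
  {"dx":-0.001,"dy":-0.022,"dz":0.05,"rx":0,"ry":0,"rz":0},
  {"dx":-0.001,"dy":-0.022,"dz":0.06,"rx":0,"ry":0,"rz":0},
])

```text
time: 13.1
position: [0.5839, 0.2203, 0.1549]
tool_rot: [1.0, 0.026, -0.002, 0.001]
ft_force: [-0.9, -0.1, -3.8]
grip_width: 0.0135
```

```bash
python3 - <<'E'
from h import *
go([.589,.231,.044],3.0)
c=viewer.camera("side"); cv2.imwrite("pics/s8.png",c["img"])
E
```

```text
t 13.1 pos [0.5839 0.2203 0.1549] w 0.0135 F [-0.9 -0.1 -3.8]
d [ 0.006  -0.0107  0.1109] r [ 0.11  0.2  -0.01]
```

View pics/s8.png

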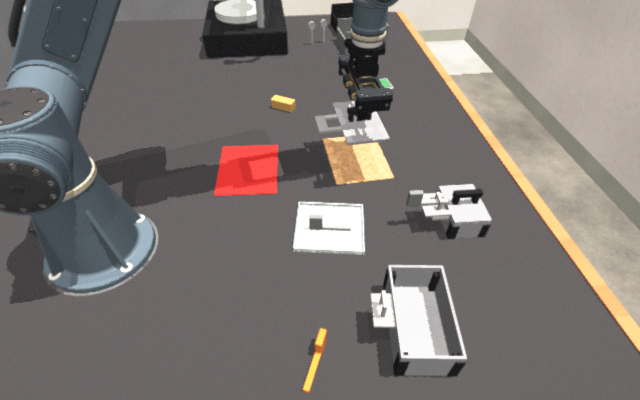

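The lid (350,120) hangs level above the mat. I'll lower it to about 12 mm above rest.

Request:
step_arm([
  {"dx":0.004,"dy":-0.007,"dz":0.015,"rx":0,"ry":0.2,"rz":0},
  {"dx":0.006,"dy":-0.0107,"dz":0.035,"rx":0,"ry":0.2,"rz":0},
  {"dx":0.006,"dy":-0.0107,"dz":0.06,"rx":0.1,"ry":0.2,"rz":0},
  {"dx":0.006,"dy":-0.0107,"dz":0.085,"rx":0.1,"ry":0.2,"rz":0},
  {"dx":0.006,"dy":-0.0107,"dz":0.1,"rx":0.1,"ry":0.2,"rz":0},
])

```text
time: 13.78
position: [0.5878, 0.231, 0.0519]
tool_rot: [1.0, 0.026, -0.002, 0.0]
ft_force: [0.5, 0.1, -4.8]
grip_width: 0.0132
```

```bash
python3 - <<'E'
from h import *
go([.589,.231,.043],3.0)
E
```

```text
t 13.78 pos [0.5878 0.231  0.0519] w 0.0132 F [ 0.5  0.1 -4.8]
d [0.0012 0.0001 0.0089] r [ 0.03  0.2  -0.01]
```

Request:
step_arm([
  {"dx":0.001,"dy":0,"dz":0.003,"rx":0,"ry":0.2,"rz":0},
  {"dx":0.001,"dy":0,"dz":0.006,"rx":0,"ry":0.2,"rz":0},
  {"dx":0.001,"dy":0,"dz":0.008,"rx":0,"ry":0.2,"rz":0},
  {"dx":0.001,"dy":0,"dz":0.0095,"rx":0,"ry":0.2,"rz":0},
  {"dx":0.001,"dy":0,"dz":0.0095,"rx":0,"ry":0.2,"rz":0},
])

```text
time: 14.4
position: [0.589, 0.2311, 0.0428]
tool_rot: [1.0, 0.026, 0.0, 0.0]
ft_force: [0.3, -0.2, -4.9]
grip_width: 0.0135
```

Still carrying the full weight (4.9 N), so not yet touching.

Request:
step_arm([
  {"dx":0,"dy":0,"dz":0.0005,"rx":0,"ry":0,"rz":0},
  {"dx":0,"dy":0,"dz":0.001,"rx":0,"ry":0,"rz":0},
  {"dx":0,"dy":0,"dz":0.0015,"rx":0,"ry":0,"rz":0},
  {"dx":0,"dy":0,"dz":0.0015,"rx":0,"ry":0,"rz":0},
  {"dx":0,"dy":0,"dz":0.0015,"rx":0,"ry":0,"rz":0},
])

```text
time: 15.02
position: [0.5892, 0.2311, 0.0416]
tool_rot: [1.0, 0.026, 0.001, 0.0]
ft_force: [-0.5, -0.8, -0.6]
grip_width: 0.0137
```

Load went to about 0, so it's resting on the mat. Release and retreat.

Request:
step_arm([
  {"dx":0,"dy":0,"dz":0,"rx":0,"ry":0,"rz":0},
  {"dx":0,"dy":0,"dz":0,"rx":0,"ry":0,"rz":0},
  {"dx":0,"dy":0,"dz":0,"rx":0,"ry":0,"rz":0},
  {"dx":0,"dy":0,"dz":0,"rx":0,"ry":0,"rz":0},
  {"dx":0,"dy":0,"dz":0,"rx":0,"ry":0,"rz":0},
], gripper=0.5)

```text
time: 15.65
position: [0.5892, 0.2311, 0.0416]
tool_rot: [1.0, 0.026, 0.001, 0.0]
ft_force: [0.1, -0.9, -1.1]
grip_width: 0.043
```

Request:
step_arm([
  {"dx":0,"dy":0,"dz":-0.01,"rx":0,"ry":0,"rz":0},
  {"dx":0,"dy":0,"dz":-0.035,"rx":0,"ry":0,"rz":0},
  {"dx":0,"dy":0,"dz":-0.075,"rx":0,"ry":0,"rz":0},
  {"dx":0,"dy":0,"dz":-0.12,"rx":0,"ry":0,"rz":0},
  {"dx":0,"dy":0,"dz":-0.16,"rx":0,"ry":0,"rz":0},
])

```text
time: 16.27
position: [0.5892, 0.2312, 0.204]
tool_rot: [1.0, 0.026, 0.001, 0.0]
ft_force: [0.5, -0.9, -0.4]
grip_width: 0.0437
```

Request:
step_arm([
  {"dx":-0.03,"dy":0,"dz":0,"rx":0,"ry":0,"rz":0},
  {"dx":-0.07,"dy":0,"dz":0,"rx":0,"ry":0,"rz":0},
  {"dx":-0.11,"dy":0,"dz":0,"rx":0,"ry":0,"rz":0},
  {"dx":-0.13,"dy":0,"dz":0,"rx":0,"ry":0,"rz":0},
  {"dx":-0.13,"dy":0,"dz":0,"rx":0,"ry":0,"rz":0},
])

```text
time: 16.9
position: [0.4579, 0.2244, 0.2044]
tool_rot: [1.0, 0.027, 0.001, 0.0]
ft_force: [0.4, 0.2, 0.5]
grip_width: 0.0435
```

```bash
python3 - <<'E'
from h import *
go([.45,.231,.2],3.0)
c=viewer.camera("side"); cv2.imwrite("pics/s9.png",c["img"]); W,_=cloud(c)
x0,y0,x1,y1=305,90,410,190
w=W[y0:y1,x0:x1]; im=c["img"][y0:y1,x0:x1].astype(int); z=w[...,2]
hm=(im.max(-1)<70)&(abs(z-.05)<.006)&(c["depth"][y0:y1,x0:x1]>0)
if hm.any(): print("handle",rect(w[hm][:,:2]),np.median(z[hm]))
b=(w[...,0]>.5)&(im.min(-1)>110)&(abs(z-.017)<.007); b=cv2.morphologyEx(b.astype(np.uint8),cv2.MORPH_OPEN,np.ones((3,3)))
print("lid",rect(w[b>0][:,:2]),np.percentile(z[b>0],[5,50,95]))
for n in("scene","wrist"):
    c=viewer.camera(n); cv2.imwrite(f"pics/{n}9.png",c["img"])
E
```

```text
t 16.9 pos [0.4579 0.2244 0.2044] w 0.0435 F [0.4 0.2 0.5]
d [-0.0076 -0.007   0.0044] r [ 0.02 -0.14  0.04]
handle (array([588.2, 226.4]), array([56.3, 10. ]), 0.3) 0.048369827570409606
lid (array([597.2, 348.6]), array([424.7, 155.3]), 80.4) [0.01461704 0.01729295 0.0192447 ]
```

View pics/s9.png

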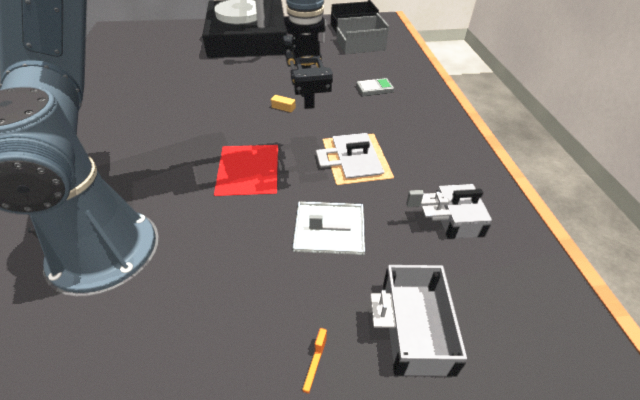

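View pics/wrist9.png

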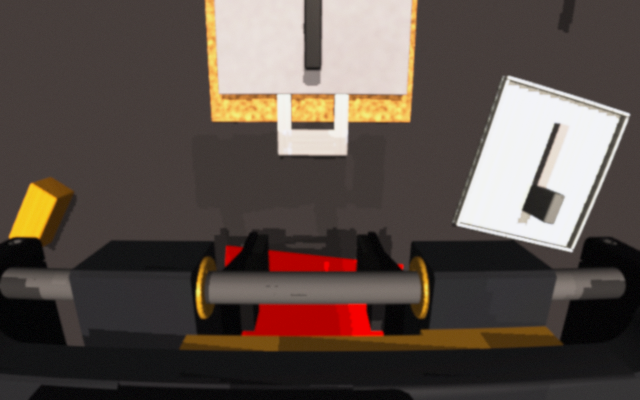

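The lid (wrist (313,45)) sits handle up, with even cork margins. The pin is in the tray at (545,175), and the arm is clear. Handing in.

```bash
python3 -c "
from h import *
print(robot.hand_in()); print(telemetry.get_obs()['time'])"
```

```text
the job is handed in; nothing more can be done
None
the job is handed in; nothing more can be done
```

I pulled the larger case's pin straight out along its axis and laid it in the aluminium tray. I then lifted the lid straight up, carried it to the cork mat and released it. The job was handed in at about 17 s.

- **Pin:** the last pictures show it lying inside the tray.
- **Lid:** it rests handle up, with even cork margins in the wrist view. The gripper opened at (0.589, 0.231), the mat centre as measured.
- **Forces:** the wrist load fell to about 0 N when the lid touched the mat. Outside force stayed under 5 N in every reading the moves returned.
- **Arm:** it stood clear of everything when I handed in.

**Checks that failed or disagreed:**
- One move call was refused as invalid because I left out the turn fields. Nothing moved, and I resent it.
- My automatic outline of the lid on the mat picked up stray pixels and was useless, so I judged the lid's seating from the pictures.
- The last side-camera depth reading put the handle at (0.588, 0.226). That is about 5 mm in y from where the gripper released it. It came from a partial view of the handle, so I trusted the gripper position and the even margins.

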